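# Index the length stop one hole towards the wax block

### The job

The blue stop sleeve on the perforated tube has to be set exactly one hole closer to the end where the green wax block lies (the eraser lies at the other end). Pull the black knob up to draw the lock pin, slide the sleeve to that next hole without going the wrong way or past it, and push the knob fully down so that the pin is home. The spring lifts the pin part of the way again when let go, so finish with your fingers still on the knob, holding it fully down; leave the wax block, the eraser and the other things on the bench where they are.

Things in the scene. Friction and masses are not known exactly. Their poses are not given: they have to be found in the camera images.
- stop_rail: Fixed steel plate 80 x 400 x 8 mm carrying along its y a 24 mm square aluminium tube (top 44 mm above the bench) between grey brackets 50 mm high at y = +-131 mm. Five 11 mm holes in the tube's top at y = -80, -40, 0, 40, 80 mm. Origin: centre of the plate's underside, on the bench; x across the tube, y along it, z up. Place and yaw vary.
- sleeve (a joint): Position (m) of the blue sleeve along the tube, positive to stop_rail's +y; it starts locked in the middle hole, at 0 (play 1.5 mm either way). One hole on is +0.040 or -0.040; travel ends at +-0.088. Sleeve 60 mm long, 41 mm wide, top 50 mm above the bench; on it a steel boss 24 mm across, up to 66 mm. With the pin clear it slides with about 1.5 N friction.
- plunger (a joint): Height (m) of the lock plunger: 0 = fully down, pin home, collar flush on the boss; left alone it rests at 0.005, pin still in the hole; the 8 mm round-ended pin clears the tube above 0.012; top stop 0.020. The spring, 1 N per mm, pulls to 0.005 from both sides: 5 N push holds it at 0, 10 N pull at 0.015. Released between holes it bears on the tube at 0.012.
- knob: Black ribbed knob with a red dot on top, an upright cylinder 28 mm across and 26 mm high above the sleeve; moves with sleeve and plunger. Origin: its centre, 95 mm above the bench when fully down, 100 mm at rest. Below it a steel stem 11 mm thick (20 mm collar at its foot) leaves a 16 mm gap down to the boss for the fingertips when fully down.
- wax_block: The green wax block, 23 x 48 x 11 mm, loose on the base plate beyond one end bracket (170 mm from stop_rail's origin along its +y or -y). Origin: centre of its underside. It shows the direction in which to move the sleeve.
- eraser: A white eraser with a red band, 22 x 50 x 13 mm, loose on the base plate at the other end. Origin: centre of its underside.
- tape_roll: Bystander: roll of brown tape, 81 mm across and 19 mm high, loose on the bench at the back left. Origin: centre of its underside.
- glass_jar: Bystander: small jar with a white cap, 42 mm across and 52 mm high, loose on the bench at the back left. Origin: centre of its underside.
Mind the look-alikes: they are no part of the job. There is more than one size of the wax_block; the job needs the smallest.

How it is judged:
By the outcome, as a careful person would: the job done as asked, in the order asked, and still so for the second after the job is handed in, while the arm keeps its last pose, push and grip.
It also fails if it takes over 32 s, if anything falls off the work surface, if the arm or the gripper's body presses on something with over 40 N, if the wrist force passes 120 N, or if a joint passes its speed limit or range.

### The arm

A 6-joint arm with a two-finger parallel gripper is mounted at the origin on a cart in front of the work surface, level with it; the furniture and walls round the work are solid. World frame = base frame: x ahead of the robot, y to its left, z up, the work surface at z = 0. Lengths are in m, angles in rad, forces in N, time in s.
With the tool pointing down it reaches from about 0.275 to 0.825 m from the base axis. Payload 5.2 kg.
Tool frame: the origin (TCP) lies between the finger pads; the fingertips stand 17 mm ahead of it and the grasp point (between the pads) lies 2 mm behind it; z points along the fingers, y is the line along which they close (so a half turn about z gives the same grasp; the last joint's range is limited). The gripper opens to 93 mm and grips with 3 to 60 N. Pads are 15 mm wide; open, the fingers measure 128 mm over their backs; the gripper's body (75 mm by 188 mm) begins 65 mm behind the grasp point.
Start: joints at [-1.547, 0.259, 1.535, -0, 1.348, -0.203], TCP at [0.124, -0.536, 0.236] pointing down, gripper open.
Joint ranges: [-3.14, 3.14], [-0.91, 2.08], [0.19, 2.58], [-1.22, 4.36], [0.22, 2.71], [-3.12, 3.12]. Speed limits (rad/s): [2.57, 2.57, 3.14, 3.14, 3.14, 3.14].

### API

Orientations are given as a unit quaternion [x, y, z, w].
In Python, from plant import env gives the robot as it stands. The module is installed in compiled form; this text tells all that it offers.
- The arm moves only by the tool servo_tool, never from a script. Its argument "commands" is a list of rows, each an object of numbers: "tx", "ty", "tz": the shift along the tool's x, y, z scaled (see below); "wx", "wy", "wz": the turn, a rotation vector about the tool's x, y, z scaled (see below). A call has exactly 10 rows; each row shifts and turns the commanded pose from where the row before left it, along the tool's axes as they then stand; what a row does not reach is not made up. The controller multiplies each number of a shift by 25 cm and each number of a turn by 90 degrees. A row lasts 1/12 s, in which the tool goes at most 41.7 mm and 7.16 degrees, less where a joint would pass 70% of its speed; a pose out of reach is approached as far as the arm can. A call with a number of a shift or a turn outside -1 to 1 is refused whole. A call with a gripper value outside its range is refused whole. "hand" is the gripper command: -1 is shut, 1 is fully open, values between are in proportion, set as the call begins (left out, the last holds). The fingers move at their own pace and stop on an object; "force" is the grip in N (left out, the last holds). Time passes only in rows, so rows that do not move let the fingers close, or fill a call up. It gives the time, the measured TCP pose, the force, the opening and the grip force at its end, in the units of the state.
- env.state(): the state, without advancing time (a new reading comes with each control period).
- env.read_camera(name): name is "scene" or "top" or "wrist"; returns the picture (420x560x3 uint8, blue, green, red); there is no depth.
- env.get_calibration(name): a dict with "fx", "fy", "cx", "cy" (pixels), "extrinsics" (4x4, takes a point from world to camera coordinates). Camera axes: x right, y down, z forward; pixel columns grow to the right and rows downward; lengths in m; the calibration is good to about 2 mm. The wrist camera is an equidistant fisheye: a pixel r from the principal point sees the ray r / f radians off the axis. A picture is of the moment at which its call begins: read the wrist's pose just before it. get_calibration takes no time and is no camera call; for the wrist camera it gives the pose at the moment of the call.
- env.job_done(): hands the job in; it is judged then, once.
The state is a dict: "clock": time; "joint_pos": joint angles; "joint_velocities": joint speeds; "joint_torque": joint torques, N m; "tcp_pos": TCP position; "eef_rot": TCP orientation; "wrist_force": force on the tool from outside, world axes, zero at the start; "ft_torque": the same for the moment, N m; "finger_gap": finger opening in m; "gripper_force": force on a finger pad.
Only numpy, scipy, OpenCV 4.12 (cv2) and the standard library are available. Lean on these libraries where they do the work, as an engineer would, in place of code of your own. Each camera call takes 0.05 s, during which the arm holds its last target. There are 200 camera calls.

## Working session

There is one attempt and no reset: what is moved stays moved. The work goes in short steps, Python scripts to look and compute and a tool call to move; the robot and the scene stay as the last step left them, time stands still between calls to the robot, and variables do not carry over. Pictures are saved under pics/ and viewed, at most 10 in all, crops included, and the job is handed in when it is done.

Besides the shell and the picture viewer there is one more tool, called after ">>>" by a JSON object that holds its "method" and its "body". servo_tool: Moves the arm, as the interface text tells. Its arguments: {"type":"object","properties":{"commands":{"type":"array","items":{"type":"object","properties":{"tx":{"type":"number"},"ty":{"type":"number"},"tz":{"type":"number"},"wx":{"type":"number"},"wy":{"type":"number"},"wz":{"type":"number"}}}},"hand":{"type":"number"},"force":{"type":"number"}},"required":["commands"]}

```bash
mkdir -p pics; python3 - <<'E'
from plant import env
import cv2
for n in ("scene","top"):
    cv2.imwrite(f"pics/{n}0.png",env.read_camera(n))
    c=env.get_calibration(n);print(n,c["fx"],c["cx"],c["cy"],c["extrinsics"])
print(env.state())
E
```

```text
scene 381.3992504244421 277.9616612850222 210.7600753629447 [[ 0.93288962 -0.360134   -0.00452304 -0.54066111]
 [-0.21109909 -0.53656893 -0.81702568  0.23316104]
 [ 0.29181181  0.76314958 -0.57658354  0.72278192]
 [ 0.          0.          0.          1.        ]]
top 406.9250046508529 284.3125832671568 203.19843378327033 [[-0.01807032 -0.9998178   0.00615136  0.08366248]
 [-0.99151001  0.01712713 -0.12889745  0.58319262]
 [ 0.12876861 -0.00842835 -0.99163885  0.8607666 ]
 [ 0.          0.          0.          1.        ]]
{'clock': 0.1, 'joint_pos': array([-1.54678864e+00,  2.59251501e-01,  1.53591838e+00, -2.14229804e-05,
        1.34800001e+00, -2.02820463e-01]), 'joint_velocities': array([-0.00060715, -0.00120588, -0.00295721,  0.00112739, -0.00126463,
        0.00080843]), 'joint_torque': array([ 1.93455853e-03, -4.38213873e+01, -2.84641385e+01,  7.19685713e-02,
        3.62593727e-02, -5.25421865e-05]), 'tcp_pos': array([ 0.12368227, -0.53546073,  0.23493302]), 'eef_rot': array([ 9.93574937e-01,  1.13173420e-01,  6.00103815e-05, -7.86400139e-04]), 'wrist_force': array([-0.18468676, -0.35998337, -0.08587389]), 'ft_torque': array([-0.01074177,  0.06739777, -0.04327733]), 'gripper_force': 0.0, 'finger_gap': 0.09293331448052163}
```

View pics/top0.png

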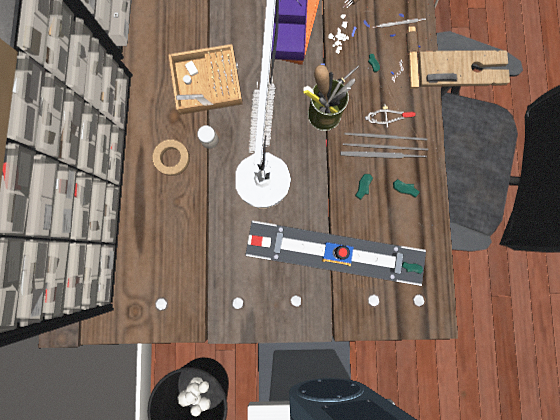

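View pics/scene0.png

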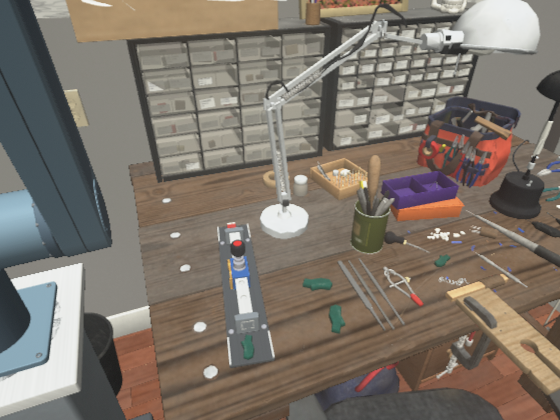

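The top view shows the rail, with the eraser (white and red) at (260,240), the knob's red dot at (342,253) and a green block at (412,267) on the plate's right end. There are other green pieces at (364,186), (405,188) and (373,62), all loose on the bench. Only the one at (412,267) lies on the base plate, as described. I'll confirm this in an enlarged crop.

```bash
cat > h.py <<'E'
from plant import env
import numpy as np, cv2
def bp(n,u,v,z):
    c=env.get_calibration(n);E=np.array(c["extrinsics"]);R,t=E[:3,:3],E[:3,3]
    d=R.T@np.array([(u-c["cx"])/c["fx"],(v-c["cy"])/c["fy"],1]);o=-R.T@t
    return o+d*(z-o[2])/d[2]
E
python3 - <<'E'
from h import *
im=cv2.imread("pics/top0.png");cv2.imwrite("pics/crop.png",cv2.resize(im[160:300,235:435],None,fx=4,fy=4,interpolation=cv2.INTER_CUBIC))
for u,v,z in [(342,253,.113),(260,240,.02),(412,267,.018),(364,186,.01),(405,188,.01),(373,62,.01),(263,180,.02)]: print(u,v,bp("top",u,v,z).round(4))
E
```

```text
342 253 [ 0.4729 -0.039   0.113 ]
260 240 [0.5053 0.1287 0.02  ]
412 267 [ 0.4397 -0.207   0.018 ]
364 186 [ 0.6247 -0.1101  0.01  ]
405 188 [ 0.6185 -0.204   0.01  ]
373 62 [ 0.9242 -0.1446  0.01  ]
263 180 [0.6407 0.1205 0.02  ]
```

View pics/crop.png

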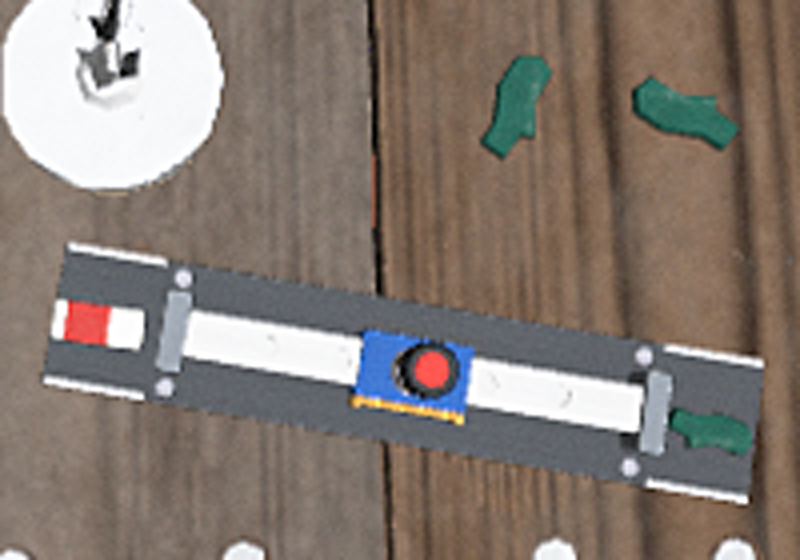

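The crop confirms it. The smallest green block is at crop (712,432), on the plate at the rail's −y end, and the larger look-alikes at (517,105) and (685,112) lie on the bench. The block-to-eraser distance comes out at 0.342 m, against 0.340 m expected. Their midpoint (0.4725, −0.039) matches the knob at (0.473, −0.039). The sleeve has to go toward world (−0.19, −0.98). Next I'm moving above the knob.

>>> {"method": "servo_tool", "body": {"commands": [{"tx":0.09,"ty":-0.081},{"tx":0.09,"ty":-0.081},{"tx":0.09,"ty":-0.081},{"tx":0.09,"ty":-0.081},{"tx":0.09,"ty":-0.081},{"tx":0.09,"ty":-0.081},{"tx":0.09,"ty":-0.081},{"tx":0.09,"ty":-0.081},{"tx":0.09,"ty":-0.081},{"tx":0.09,"ty":-0.081}], "hand": 0.2, "force": 40}}

```text
$.commands[0]: bad value
```

>>> {"method": "servo_tool", "body": {"commands": [{"tx":0.09,"ty":-0.081},{"tx":0.09,"ty":-0.081},{"tx":0.09,"ty":-0.081},{"tx":0.09,"ty":-0.081},{"tx":0.09,"ty":-0.081},{"tx":0.09,"ty":-0.081},{"tx":0.09,"ty":-0.081},{"tx":0.09,"ty":-0.081},{"tx":0.07,"ty":-0.06},{"tx":0.0,"ty":0.0}]}}

```text
$.commands[0]: bad value
```

```bash
python3 - <<'E'
from h import *
from scipy.spatial.transform import Rotation as R
P=[bp("top",235+a/4,160+b/4,.008) for a,b in [(68,243),(43,380),(763,360),(747,500)]]
P=np.array(P);print(P.round(4));m=P.mean(0);d=(P[2]+P[3]-P[0]-P[1])/2;print(m,np.linalg.norm(d),np.degrees(np.arctan2(d[1],d[0])))
s=env.state();M=R.from_quat(s["eef_rot"]).as_matrix();print(s["clock"],s["tcp_pos"],M.round(3),s["joint_pos"].round(2),s["finger_gap"],np.degrees(np.arctan2(M[1,1],M[0,1])))
cv2.imwrite("pics/w1.png",env.read_camera("wrist"))
E
```

```text
[[ 0.5496  0.147   0.008 ]
 [ 0.4728  0.1617  0.008 ]
 [ 0.4767 -0.2434  0.008 ]
 [ 0.3995 -0.2296  0.008 ]]
[ 0.47461814 -0.04108164  0.008     ] 0.397651880965139 -100.59694071473847
0.1 [ 0.12368227 -0.53546073  0.23493302] [[ 0.974  0.225 -0.   ]
 [ 0.225 -0.974  0.002]
 [ 0.    -0.002 -1.   ]] [-1.55  0.26  1.54 -0.    1.35 -0.2 ] 0.09293331448052163 -77.0034188992213
```

View pics/w1.png

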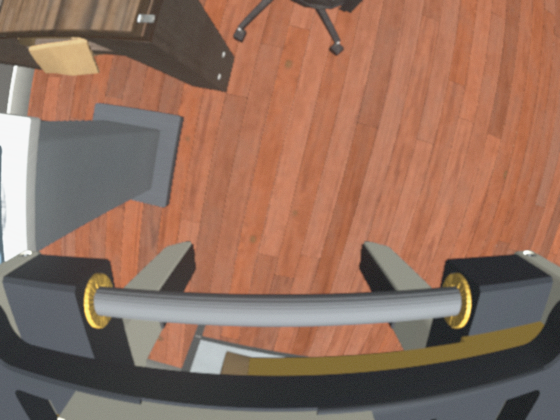

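Both moves were refused, because a row seems to need all six numbers. The arm is still at its start, and the wrist picture shows only the floor. I'm resending with full rows.

>>> {"method": "servo_tool", "body": {"commands": [{"tx":0.09,"ty":-0.081,"tz":0,"wx":0,"wy":0,"wz":0},{"tx":0.09,"ty":-0.081,"tz":0,"wx":0,"wy":0,"wz":0},{"tx":0.09,"ty":-0.081,"tz":0,"wx":0,"wy":0,"wz":0},{"tx":0.09,"ty":-0.081,"tz":0,"wx":0,"wy":0,"wz":0},{"tx":0.09,"ty":-0.081,"tz":0,"wx":0,"wy":0,"wz":0},{"tx":0.09,"ty":-0.081,"tz":0,"wx":0,"wy":0,"wz":0},{"tx":0.09,"ty":-0.081,"tz":0,"wx":0,"wy":0,"wz":0},{"tx":0.09,"ty":-0.081,"tz":0,"wx":0,"wy":0,"wz":0},{"tx":0.09,"ty":-0.081,"tz":0,"wx":0,"wy":0,"wz":0},{"tx":0.09,"ty":-0.081,"tz":0,"wx":0,"wy":0,"wz":0}], "hand": 0.2, "force": 40}}

```text
clock: 0.98
tcp_pos: [0.2978, -0.2865, 0.2355]
eef_rot: [0.994, 0.113, -0.0, -0.0]
wrist_force: [0.3, -0.2, -1.0]
finger_gap: 0.0556
gripper_force: 0.0
```

>>> {"method": "servo_tool", "body": {"commands": [{"tx":0.1,"ty":-0.089,"tz":0,"wx":0,"wy":0,"wz":0},{"tx":0.1,"ty":-0.089,"tz":0,"wx":0,"wy":0,"wz":0},{"tx":0.1,"ty":-0.089,"tz":0,"wx":0,"wy":0,"wz":0},{"tx":0.1,"ty":-0.089,"tz":0,"wx":0,"wy":0,"wz":0},{"tx":0.1,"ty":-0.089,"tz":0,"wx":0,"wy":0,"wz":0},{"tx":0.1,"ty":-0.089,"tz":0,"wx":0,"wy":0,"wz":0},{"tx":0.1,"ty":-0.089,"tz":0,"wx":0,"wy":0,"wz":0},{"tx":0.1,"ty":-0.089,"tz":0,"wx":0,"wy":0,"wz":0},{"tx":0.1,"ty":-0.089,"tz":0,"wx":0,"wy":0,"wz":0},{"tx":0,"ty":0,"tz":0,"wx":0,"wy":0,"wz":0}]}}

```text
clock: 1.82
tcp_pos: [0.4738, -0.038, 0.2355]
eef_rot: [0.993, 0.115, 0.001, -0.001]
wrist_force: [-0.5, 0.2, 0.1]
finger_gap: 0.0559
gripper_force: 0.0
```

>>> {"method": "servo_tool", "body": {"commands": [{"tx":0,"ty":0,"tz":0.02,"wx":0,"wy":0,"wz":0.0437},{"tx":0,"ty":0,"tz":0.02,"wx":0,"wy":0,"wz":0.0437},{"tx":0,"ty":0,"tz":0.02,"wx":0,"wy":0,"wz":0.0437},{"tx":0,"ty":0,"tz":0.02,"wx":0,"wy":0,"wz":0.0437},{"tx":0,"ty":0,"tz":0.02,"wx":0,"wy":0,"wz":0.0437},{"tx":0,"ty":0,"tz":0.02,"wx":0,"wy":0,"wz":0.0437},{"tx":0,"ty":0,"tz":0.02,"wx":0,"wy":0,"wz":0},{"tx":0,"ty":0,"tz":0.02,"wx":0,"wy":0,"wz":0},{"tx":0,"ty":0,"tz":0.02,"wx":0,"wy":0,"wz":0},{"tx":0,"ty":0,"tz":0,"wx":0,"wy":0,"wz":0}]}}

```text
clock: 2.65
tcp_pos: [0.4709, -0.0423, 0.1895]
eef_rot: [0.996, -0.092, -0.001, -0.0]
wrist_force: [-0.5, -0.0, 0.4]
finger_gap: 0.0559
gripper_force: 0.0
```

```bash
python3 - <<'E'
from h import *
from scipy.spatial.transform import Rotation as R
s=env.state();M=R.from_quat(s["eef_rot"]).as_matrix();print(s["clock"],s["tcp_pos"],M.round(3),s["joint_pos"].round(2),s["finger_gap"])
c=env.get_calibration("wrist");E=np.array(c["extrinsics"])
def pr(p):
    q=E[:3,:3]@p+E[:3,3];th=np.arctan2(np.hypot(q[0],q[1]),q[2]);k=th/np.hypot(q[0],q[1])
    return c["cx"]+c["fx"]*k*q[0],c["cy"]+c["fy"]*k*q[1]
print("knob top expected at",pr(np.array([.4735,-.04,.113])),"per 10mm along rail",pr(np.array([.4735-.0019,-.04-.0098,.113])))
cv2.imwrite("pics/w2.png",env.read_camera("wrist"))
E
```

```text
2.65 [ 0.47085088 -0.04225235  0.18951689] [[ 0.983 -0.183 -0.002]
 [-0.183 -0.983  0.001]
 [-0.002 -0.    -1.   ]] [-0.33  0.16  1.78 -0.    1.2   1.43] 0.05586751873813513
knob top expected at (np.float64(272.3063757327657), np.float64(223.22295333065165)) per 10mm along rail (np.float64(286.04066644408806), np.float64(223.31883442540763))
```

View pics/w2.png

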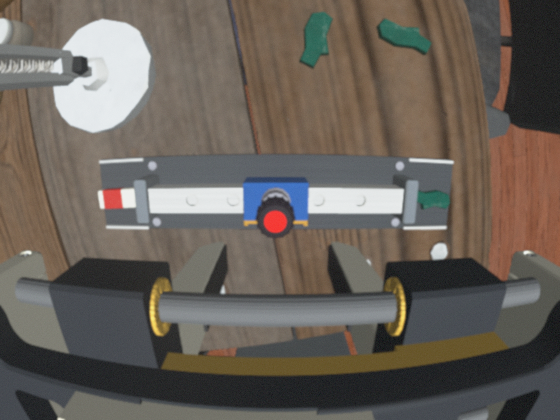

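The wrist view shows the red dot at (275,221), within 2 mm of the position from the top camera. The knob is at about (0.4745, −0.042). The wax block is on the right at (435,199), on the tool's +y side. Lowering and gripping the knob now.

>>> {"method": "servo_tool", "body": {"commands": [{"tx":0.007,"ty":-0.002,"tz":0.041,"wx":0,"wy":0,"wz":0},{"tx":0.007,"ty":-0.001,"tz":0.041,"wx":0,"wy":0,"wz":0},{"tx":0,"ty":0,"tz":0.041,"wx":0,"wy":0,"wz":0},{"tx":0,"ty":0,"tz":0.041,"wx":0,"wy":0,"wz":0},{"tx":0,"ty":0,"tz":0.041,"wx":0,"wy":0,"wz":0},{"tx":0,"ty":0,"tz":0.041,"wx":0,"wy":0,"wz":0},{"tx":0,"ty":0,"tz":0.041,"wx":0,"wy":0,"wz":0},{"tx":0,"ty":0,"tz":0.041,"wx":0,"wy":0,"wz":0},{"tx":0,"ty":0,"tz":0.041,"wx":0,"wy":0,"wz":0},{"tx":0,"ty":0,"tz":0,"wx":0,"wy":0,"wz":0}]}}

```text
clock: 3.53
tcp_pos: [0.4736, -0.0417, 0.0958]
eef_rot: [0.996, -0.092, -0.002, -0.001]
wrist_force: [-0.5, 0.7, 0.9]
finger_gap: 0.0559
gripper_force: 0.0
```

>>> {"method": "servo_tool", "body": {"commands": [{"tx":0,"ty":0,"tz":0,"wx":0,"wy":0,"wz":0},{"tx":0,"ty":0,"tz":0,"wx":0,"wy":0,"wz":0},{"tx":0,"ty":0,"tz":0,"wx":0,"wy":0,"wz":0},{"tx":0,"ty":0,"tz":0,"wx":0,"wy":0,"wz":0},{"tx":0,"ty":0,"tz":0,"wx":0,"wy":0,"wz":0},{"tx":0,"ty":0,"tz":0,"wx":0,"wy":0,"wz":0},{"tx":0,"ty":0,"tz":0,"wx":0,"wy":0,"wz":0},{"tx":0,"ty":0,"tz":0,"wx":0,"wy":0,"wz":0},{"tx":0,"ty":0,"tz":0,"wx":0,"wy":0,"wz":0},{"tx":0,"ty":0,"tz":0,"wx":0,"wy":0,"wz":0}], "hand": -1, "force": 40}}

```text
clock: 4.37
tcp_pos: [0.4755, -0.0423, 0.0986]
eef_rot: [0.996, -0.092, 0.0, 0.0]
wrist_force: [0.8, -0.3, 0.4]
finger_gap: 0.0269
gripper_force: 40.0
```

The grip is good: 27 mm gap, 40 N. Now I pull up about 11 mm.

>>> {"method": "servo_tool", "body": {"commands": [{"tx":0,"ty":0,"tz":-0.009,"wx":0,"wy":0,"wz":0},{"tx":0,"ty":0,"tz":-0.009,"wx":0,"wy":0,"wz":0},{"tx":0,"ty":0,"tz":-0.009,"wx":0,"wy":0,"wz":0},{"tx":0,"ty":0,"tz":-0.009,"wx":0,"wy":0,"wz":0},{"tx":0,"ty":0,"tz":-0.009,"wx":0,"wy":0,"wz":0},{"tx":0,"ty":0,"tz":0,"wx":0,"wy":0,"wz":0},{"tx":0,"ty":0,"tz":0,"wx":0,"wy":0,"wz":0},{"tx":0,"ty":0,"tz":0,"wx":0,"wy":0,"wz":0},{"tx":0,"ty":0,"tz":0,"wx":0,"wy":0,"wz":0},{"tx":0,"ty":0,"tz":0,"wx":0,"wy":0,"wz":0}]}}

```text
clock: 5.2
tcp_pos: [0.4753, -0.0422, 0.1093]
eef_rot: [0.996, -0.092, -0.0, -0.0]
wrist_force: [6.3, -0.8, -9.9]
finger_gap: 0.0267
gripper_force: 40.0
```

>>> {"method": "servo_tool", "body": {"commands": [{"tx":0.002,"ty":0,"tz":-0.006,"wx":0,"wy":0,"wz":0},{"tx":0,"ty":0.01,"tz":0,"wx":0,"wy":0,"wz":0},{"tx":0,"ty":0.02,"tz":0,"wx":0,"wy":0,"wz":0},{"tx":0,"ty":0.02,"tz":0,"wx":0,"wy":0,"wz":0},{"tx":0,"ty":0.02,"tz":0,"wx":0,"wy":0,"wz":0},{"tx":0,"ty":0.02,"tz":0,"wx":0,"wy":0,"wz":0},{"tx":0,"ty":0.01,"tz":0,"wx":0,"wy":0,"wz":0},{"tx":0,"ty":0,"tz":0,"wx":0,"wy":0,"wz":0},{"tx":0,"ty":0,"tz":0,"wx":0,"wy":0,"wz":0},{"tx":0,"ty":0,"tz":0,"wx":0,"wy":0,"wz":0}]}}

```text
clock: 6.03
tcp_pos: [0.4707, -0.067, 0.1109]
eef_rot: [0.996, -0.092, -0.0, 0.0]
wrist_force: [3.1, -1.7, -13.4]
finger_gap: 0.0271
gripper_force: 40.0
```

It slides freely, 25 mm so far. The remaining distance is 15 mm.

>>> {"method": "servo_tool", "body": {"commands": [{"tx":0,"ty":0.015,"tz":0,"wx":0,"wy":0,"wz":0},{"tx":0,"ty":0.015,"tz":0,"wx":0,"wy":0,"wz":0},{"tx":0,"ty":0.015,"tz":0,"wx":0,"wy":0,"wz":0},{"tx":0,"ty":0.01,"tz":0,"wx":0,"wy":0,"wz":0},{"tx":0,"ty":0.005,"tz":0,"wx":0,"wy":0,"wz":0},{"tx":0,"ty":0,"tz":0,"wx":0,"wy":0,"wz":0},{"tx":0,"ty":0,"tz":0,"wx":0,"wy":0,"wz":0},{"tx":0,"ty":0,"tz":0,"wx":0,"wy":0,"wz":0},{"tx":0,"ty":0,"tz":0,"wx":0,"wy":0,"wz":0},{"tx":0,"ty":0,"tz":0,"wx":0,"wy":0,"wz":0}]}}

```text
clock: 6.87
tcp_pos: [0.468, -0.0818, 0.1111]
eef_rot: [0.996, -0.092, -0.0, 0.0]
wrist_force: [1.4, -1.8, -13.3]
finger_gap: 0.0272
gripper_force: 40.0
```

```bash
python3 - <<'E'
from h import *
from scipy.spatial.transform import Rotation as R
im=env.read_camera("wrist");L=[]
for i in range(4):
    env.read_camera("top") if i else None
    L.append(env.state())
print(L[-1]["clock"],np.array([s["tcp_pos"] for s in L]).round(4),np.array([s["wrist_force"] for s in L]).round(1))
cv2.imwrite("pics/w3.png",cv2.resize(im[140:260,80:480],None,fx=2,fy=2,interpolation=cv2.INTER_CUBIC))
E
```

```text
7.0667 [[ 0.4681 -0.0817  0.1111]
 [ 0.4681 -0.0817  0.1111]
 [ 0.4681 -0.0816  0.1111]
 [ 0.4681 -0.0816  0.1111]] [[  2.1  -1.  -13.9]
 [  1.9  -1.9 -13.1]
 [  2.3  -2.  -13.6]
 [  2.1  -2.4 -12.3]]
```

View pics/w3.png

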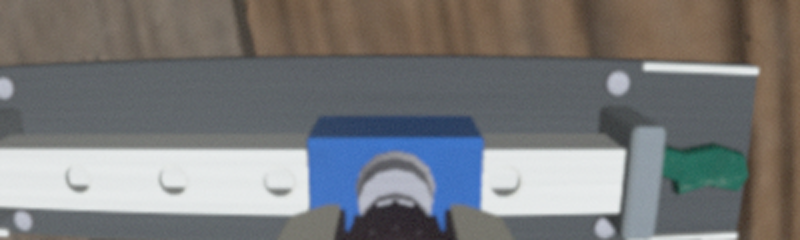

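The view shows the sleeve centre at about x=396 in the crop. It lies between the holes at 280 and 505, whose midpoint is 392, so it is one hole toward the wax block at (705,168). The TCP has travelled 40.1 mm. Now I lower the knob.

>>> {"method": "servo_tool", "body": {"commands": [{"tx":0,"ty":0,"tz":0.009,"wx":0,"wy":0,"wz":0},{"tx":0,"ty":0,"tz":0.009,"wx":0,"wy":0,"wz":0},{"tx":0,"ty":0,"tz":0.009,"wx":0,"wy":0,"wz":0},{"tx":0,"ty":0,"tz":0.009,"wx":0,"wy":0,"wz":0},{"tx":0,"ty":0,"tz":0.009,"wx":0,"wy":0,"wz":0},{"tx":0,"ty":0,"tz":0.009,"wx":0,"wy":0,"wz":0},{"tx":0,"ty":0,"tz":0.008,"wx":0,"wy":0,"wz":0},{"tx":0,"ty":0,"tz":0,"wx":0,"wy":0,"wz":0},{"tx":0,"ty":0,"tz":0,"wx":0,"wy":0,"wz":0},{"tx":0,"ty":0,"tz":0,"wx":0,"wy":0,"wz":0}]}}

```text
clock: 7.9
tcp_pos: [0.4684, -0.0817, 0.096]
eef_rot: [0.996, -0.092, 0.0, 0.0]
wrist_force: [-3.0, -0.7, 3.1]
finger_gap: 0.027
gripper_force: 40.0
```

The pin has entered the hole: 3 N up means a plunger height of about 2 mm. I'm pressing the rest of the way.

>>> {"method": "servo_tool", "body": {"commands": [{"tx":0,"ty":0,"tz":0.004,"wx":0,"wy":0,"wz":0},{"tx":0,"ty":0,"tz":0.004,"wx":0,"wy":0,"wz":0},{"tx":0,"ty":0,"tz":0.004,"wx":0,"wy":0,"wz":0},{"tx":0,"ty":0,"tz":0.002,"wx":0,"wy":0,"wz":0},{"tx":0,"ty":0,"tz":0,"wx":0,"wy":0,"wz":0},{"tx":0,"ty":0,"tz":0,"wx":0,"wy":0,"wz":0},{"tx":0,"ty":0,"tz":0,"wx":0,"wy":0,"wz":0},{"tx":0,"ty":0,"tz":0,"wx":0,"wy":0,"wz":0},{"tx":0,"ty":0,"tz":0,"wx":0,"wy":0,"wz":0},{"tx":0,"ty":0,"tz":0,"wx":0,"wy":0,"wz":0}]}}

```text
clock: 8.73
tcp_pos: [0.4686, -0.0817, 0.0938]
eef_rot: [0.996, -0.092, 0.001, 0.0]
wrist_force: [-8.1, 0.8, 17.9]
finger_gap: 0.0272
gripper_force: 40.0
```

The force has risen to 18 N at TCP z 0.0938, which matches the 0.0936 expected for fully down, so the collar is on its stop. One last check, then I hand in.

```bash
python3 - <<'E'
from h import *
cv2.imwrite("pics/end.png",cv2.resize(env.read_camera("wrist")[140:260,80:480],None,fx=2,fy=2))
for i in range(3): env.read_camera("top")
s=env.state();print(s["clock"],s["tcp_pos"].round(4),s["wrist_force"].round(1),s["gripper_force"])
E
```

```text
8.9333 [ 0.4687 -0.0817  0.0938] [-8.2  1.3 17.7] 40.00450733117759
```

View pics/end.png

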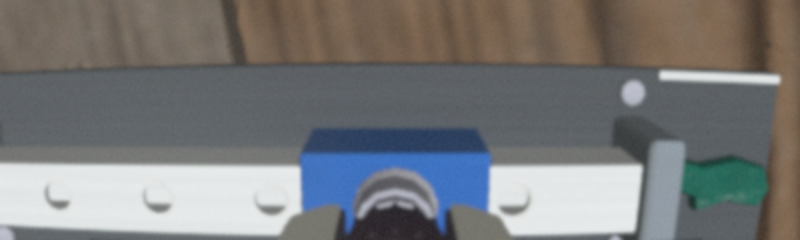

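The sleeve covers the fourth hole, between the visible ones at x=270 and 513. The collar is down on the boss, the wax block at (725,180) hasn't moved, and the push is steady at 18 N.

```bash
python3 -c "
from plant import env
print(env.job_done())"
```

```text
the job is handed in; nothing more can be done
None
```

The blue sleeve is one hole closer to the green wax block, and the gripper is holding the knob fully down with the pin home (steady 18 N push). I handed the job in at about 9 s; no verdict came back.

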